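# Seat a graphite mould block on its parallels in the bench vise

### The arm

A 6-joint arm with a two-finger parallel gripper is mounted at the origin on the work surface. World frame = base frame: x ahead of the robot, y to its left, z up, the work surface at z = 0. Lengths are in m, angles in degrees, forces in N, time in s.
With the tool pointing down it reaches from about 0.4 to 0.825 m from the base axis. Payload 7 kg.
Tool frame: the origin (TCP) lies on the front face of the gripper's body, between the roots of the fingers; the fingertips stand 66 mm ahead of it and the grasp point (between the pads) lies 47 mm ahead of it; z points along the fingers, y is the line along which they close (so a half turn about z gives the same grasp; the last joint's range is limited). The gripper opens to 88 mm and grips with 3 to 60 N. Pads are 19 mm wide; open, the fingers measure 130 mm over their backs; the gripper's body (78 mm by 193 mm) begins 47 mm behind the grasp point.
Start: joints at [16.507, 20.546, 0.682, 0, -70.136, -16.507], TCP at [0.675, -0, 0.292] pointing down, gripper open.
Joint ranges: [-176.03, 176.03], [-82.01, 121.73], [-58.28, 71.71], [-173.87, 95.51], [-174.79, -0.11], [-173.66, 173.66]. Speed limits (degrees/s): [136.94, 136.94, 172.46, 180, 180, 180].

### API

Orientations are given as [roll, pitch, yaw] about the fixed x, y, z axes, in that order (R = Rz(yaw) Ry(pitch) Rx(roll)).
In Python, from plant import ctrl gives the robot as it stands.
- The arm moves only by the tool send_rows, never from a script. Its argument "deltas" is a list of rows, each a list of 2 entries, a list of its own where there are three numbers: the shift along the tool's x, y, z each as a share of 800 mm, from -1 to 1, then the turn about the tool's z as a share of 90 degrees, from -1 to 1. A call has exactly 5 rows; each row is the pose to reach, as a shift and turn from the pose commanded when the call began, along the tool's axes at that moment; what a row does not reach only later rows make up. A row lasts 1/12 s, in which the tool goes at most 41.7 mm and 7.16 degrees, less where a joint would pass 70% of its speed; a pose out of reach is approached as far as the arm can. A call with a number of a shift or a turn outside -1 to 1 is refused whole. A call with a gripper value outside its range is refused whole. "gripper" is the opening, from 0 (shut) to 1 (fully open), set as the call begins (left out, the last holds). The fingers move at their own pace and stop on an object; the grip force is fixed at half the most. Time passes only in rows, so rows that repeat a pose let the fingers close, or fill a call up. It gives the time, the measured TCP pose, the force, the opening and the grip force at its end, in the units of the state.
- ctrl.get_obs(): the state, without advancing time (a new reading comes with each control period).
- ctrl.snapshot(name): name is "scene" or "side" or "wrist"; returns a dict with "color" (400x640x3 uint8, red, green, blue), "vertical_fov" (degrees; the focal length in pixels is half the picture's height over the tangent of half this angle, whatever the lens; pixels are square), "cx", "cy" (the principal point, pixels), "rvec" (rotation vector, rad) and "tvec" (3), from world to camera coordinates, as OpenCV has them. Camera axes: x right, y down, z forward; pixel columns grow to the right and rows downward; lengths in m; the calibration is good to about 2 mm. A picture is of the moment at which its call begins. There is no depth.
- ctrl.close_job(): hands the job in; it is judged then, once.
Trained networks look in a picture, given as the dict that the camera call returned (one of the last four; its "shot" number tells which), for a name from the list of things; names that differ only in an ending like _2 or _b are one class to them, and where a whole thing is asked for, a point or a joint stands for the part that bears it (a point fixed in the world has none). Each returns a list of dicts, best first, with "conf" (0 to 1); they miss things now and then, are a little off and sometimes report something else, mostly with a low value. They report only what shows in the picture. A call takes as long as a camera call.
- ctrl.boxes_of(picture, thing): "xy" ([column, row] as shares, 0 to 1, of the picture: columns of its width, rows of its height, amid what is visible of it).
- ctrl.cut_out(picture, thing): "pixels" (400x640 bool, what is visible of it) and "xy" ([column, row] as shares, 0 to 1, of the picture: columns of its width, rows of its height, amid what is visible of it).
The state is a dict: "clock": time; "joint_pos": joint angles; "qvel": joint speeds; "tau": joint torques, N m; "tool_pos": TCP position; "orientation": TCP orientation; "force": force on the tool from outside, world axes, zero at the start; "moment": the same for the moment, N m; "opening": finger opening in m; "gripper_force": force on a finger pad.
Only numpy, scipy, OpenCV 4.12 (cv2) and the standard library are available. Lean on these libraries where they do the work, as an engineer would, in place of code of your own. Each camera call takes 0.05 s, during which the arm holds its last target. There are 200 camera calls.

### The job

Get the graphite mould block ready in the blue vise: its wooden rack leaves room for fingers only at the block's long sides and the vise only at its ends, so set it down on the cork pad, let go and take it again by its ends. Lay it, hollow up, between the jaws on the brass lips, let go while it still stands proud of the parallels, then with gentle taps of the orange mallet (not with the fingers) drive it down until it sits level and firmly on both parallels so that they no longer slide. Stand the mallet back on the bench clear of the vise, and leave the parallels and the other things around where they are.

Things in the scene. Friction and masses are not known exactly. Their poses are not given: they have to be found in the camera images.
- block: dark graphite mould block, loose, 64 (its x) x 46 (its y) x 45 mm high, about 0.25 kg, with a round hollow 30 mm across and 16 mm deep in the middle of its top. Origin: centre of its underside, z up. It starts right way up in the rack. Either way round (half turn) is the same.
- rack: fixed wooden rack holding the block; origin: centre of its underside, its x along the block's x. Floor 6 mm thick and 42 mm wide, so the block's underside starts 6 mm above the bench. An end wall, 10 mm thick, its top 50 mm above the bench, stands 3 mm from each end face (+-x) of the block; its long sides are open.
- pad: fixed cork pad, 150 x 150 x 3 mm, flat on the bench; origin: centre of its underside.
- vise: fixed blue vise, base 130 x 160 x 12 mm; origin: centre of its underside, x along the jaws, y from jaw to jaw. Jaws 74 mm long (x), 24 thick, faces at y = +-25 mm (gap 50), tops 81 mm above the bench, inner top edges with 6 mm 45-degree lead-ins; they do not move. The block's x goes along the vise's x. Both ends (+-x) are open to the fingers. A screw sticks out to y = -100 mm, 46 mm up.
- vise_seat (a point): middle of the vise at the height of the parallels' tops, 30 mm above the bench: here the centre of the block's underside must end. The seated block's top is then 75 mm above the bench, 6 mm below the jaw tops.
- liner_front (a joint): pair of brass lips at the -x end of the vise, 20 mm from its middle, reaching 7 mm in from each jaw under the block. Value: how far down, m, 0 to 0.0095 (starts 0 to 0.002); lip tops 38 mm above the bench at 0, so a block laid on them is 6 to 8 mm above the parallels. Stiff: they carry the block, go down when 4 to 8 N more presses on that end, and past 5 to 6 mm snap down below the parallels' tops.
- liner_back (a joint): the same pair of brass lips at the +x end of the vise, independent of the front pair; same values.
- parallel_a: light metal parallel on the vise's bed, a bar 100 (along vise x) x 6 x 18 mm, its top 30 mm above the bench, 10 mm to the +y side of the vise's middle. Origin: centre of its underside. It slides along the vise's x at a touch (0.5 N), at most 20 mm either way from centred; starts within 6 mm of centred.
- parallel_b: the same parallel on the -y side of the vise's middle.
- mallet: orange one-piece hand mallet, loose, standing upright on its striking face, 108 mm high, 0.35 kg; origin: centre of its striking face (underside), z up. Head 40 mm in diameter from 0 to 45 mm, round handle 22 mm in diameter from 52 to 92 mm, knob 28 mm in diameter above. Held upright by the handle, its head (40 mm) goes between the jaws (50 mm).
- frit_jar: bystander: amber jar with a black cap, 56 mm in diameter, 75 mm high; origin centre of its underside.
- paddle: bystander: flat graphite paddle, blade 70 x 50 x 10 mm with a round wooden handle, 170 mm long in all, lying flat; its x points along it to the blade, origin on the underside, 15 mm behind the blade.
- steel_cup: bystander: open steel cup, 72 mm in diameter, 85 mm high; origin centre of its underside.

How it is judged:
By the outcome, as a careful person would: the job done as asked, in the order asked, and still so for the second after the job is handed in, with the robot touching nothing.
It also fails if it takes over 72 s, if anything falls off the work surface, if the arm or the gripper's body presses on something with over 40 N, if the wrist force passes 120 N, or if a joint passes its speed limit or range.

## Working session

There is one attempt and no reset: what is moved stays moved. The work goes in short steps, Python scripts to look and compute and a tool call to move; the robot and the scene stay as the last step left them, time stands still between calls to the robot, and variables do not carry over. Pictures are saved under pics/ and viewed, at most 12 in all, crops included, and the job is handed in when it is done.

Besides the shell and the picture viewer there is one more tool, called after "Emit:" as name(argument=value, ...) on one line, values as JSON. send_rows: Moves the arm, as the interface text tells. Shift numbers are shares of 800 mm and turn numbers shares of 90 degrees, none past 1 either way. Its arguments: {"type":"object","properties":{"deltas":{"type":"array","items":{"type":"array"}},"gripper":{"type":"number"}},"required":["deltas"]}

```bash
ls; mkdir -p pics; cat > h.py <<'E'
import numpy as np, cv2
from plant import ctrl
def cam(p):
    f=200/np.tan(np.radians(p["vertical_fov"])/2)
    K=np.array([[f,0,p["cx"]],[0,f,p["cy"]],[0,0,1.]])
    R=cv2.Rodrigues(np.array(p["rvec"],float))[0]; t=np.array(p["tvec"],float)
    return K,R,t
def ray(p,uv,z):
    K,R,t=cam(p); d=R.T@np.linalg.inv(K)@np.array([uv[0],uv[1],1.]); c=-R.T@t
    return c+d*(z-c[2])/d[2]
def proj(p,X):
    K,R,t=cam(p); q=(R@np.atleast_2d(X).T).T+t; q=q@K.T; return q[:,:2]/q[:,2:]
def save(p,n): cv2.imwrite(f"pics/{n}.png",p["color"][:,:,::-1])
E
python3 - <<'E'
from h import *
print({k:np.round(v,3) for k,v in ctrl.get_obs().items()})
H=dict(block=.04,rack=.03,pad=.003,vise=.04,parallel_a=.03,mallet=.05,frit_jar=.037,paddle=.006,steel_cup=.042,liner_front=.038)
for n in("scene","side"):
    p=ctrl.snapshot(n);save(p,n);K,R,t=cam(p);print(n,-R.T@t,K[0,0])
    for k,z in H.items():
        for d in ctrl.boxes_of(p,k)[:2]:
            uv=np.array(d["xy"])*[640,400];print(k,round(d["conf"],2),uv.round(),ray(p,uv,z).round(3))
a=np.vstack([cv2.imread(f"pics/{n}.png") for n in("scene","side")])
E
```

```text
pics
{'clock': np.float64(0.0), 'joint_pos': array([ 1.6506e+01,  2.0590e+01,  6.3400e-01, -2.0000e-02, -7.0136e+01,
       -1.6506e+01]), 'qvel': array([ 0.032, -0.057,  0.002, -0.003,  0.061,  0.041]), 'tau': array([-1.0000e-03, -5.8273e+01,  2.9306e+01,  6.9970e+00,  7.0000e-03,
       -0.0000e+00]), 'tool_pos': array([ 0.675, -0.   ,  0.291]), 'orientation': array([ 1.79906e+02, -8.00000e-03, -9.00070e+01]), 'force': array([-0.125,  0.682,  0.26 ]), 'moment': array([ 0.006,  0.005, -0.049]), 'gripper_force': np.float64(0.0), 'opening': np.float64(0.088)}
scene [ 1.12725702 -0.27547333  0.99472444] 435.36545944474403
block 0.79 [381. 125.] [0.484 0.27  0.04 ]
rack 0.69 [391. 136.] [0.527 0.278 0.03 ]
pad 0.77 [274. 205.] [ 0.555 -0.108  0.003]
vise 0.67 [318. 175.] [0.55 0.03 0.04]
mallet 0.64 [209. 198.] [ 0.483 -0.25   0.05 ]
frit_jar 0.8 [358. 248.] [0.78  0.013 0.037]
paddle 0.72 [261. 274.] [ 0.714 -0.218  0.006]
steel_cup 0.73 [414. 196.] [0.725 0.213 0.042]
side [-0.05935991 -0.6533869   0.73027125] 469.8969829898613
block 0.95 [206. 186.] [0.493 0.261 0.04 ]
rack 0.58 [196. 196.] [0.454 0.254 0.03 ]
pad 0.9 [322. 250.] [ 0.551 -0.102  0.003]
vise 0.8 [255. 218.] [0.493 0.063 0.04 ]
vise 0.59 [320. 249.] [ 0.519 -0.125  0.04 ]
parallel_a 0.38 [255. 225.] [0.483 0.054 0.03 ]
frit_jar 0.74 [346. 180.] [0.774 0.016 0.037]
paddle 0.58 [406. 239.] [ 0.717 -0.221  0.006]
paddle 0.53 [288. 156.] [0.792 0.263 0.006]
steel_cup 0.94 [288. 156.] [0.749 0.218 0.042]
```

```bash
ls -la pics
```

```text
total 780
drwxr-xr-x 2 agent agent   4096 Dec  1 11:33 .
drwxr-xr-x 3 agent agent   4096 Dec  1 11:33 ..
-rw-r--r-- 1 agent agent 434209 Dec  1 11:33 scene.png
-rw-r--r-- 1 agent agent 350075 Dec  1 11:33 side.png
```

View pics/scene.png

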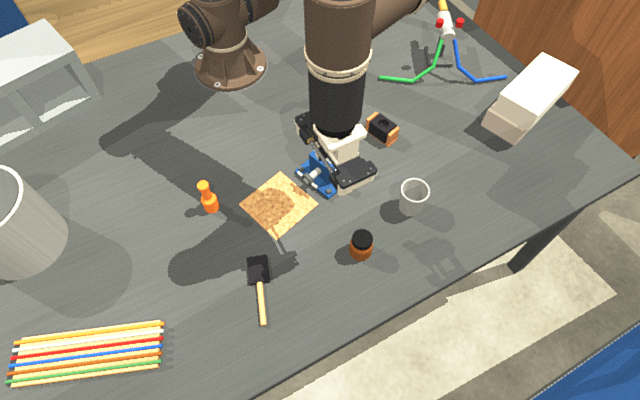

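View pics/side.png

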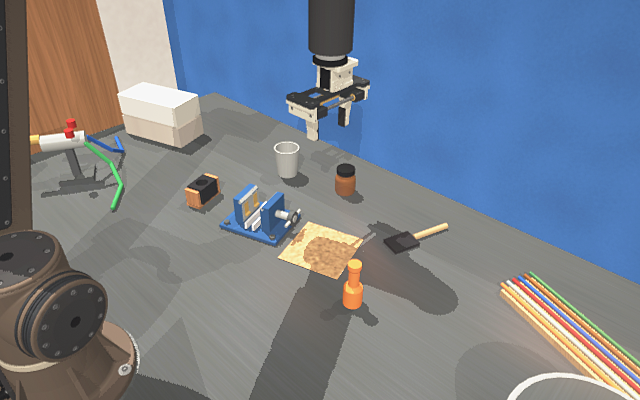

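Scene: block in rack near (381,125), vise (318,175) partly hidden by the arm, pad (274,205) and mallet (209,198). The side view has the vise at (260,215), with its screw toward the pad at about (299,213). Next, a wrist look.

```bash
cat >> h.py <<'E'
from scipy.optimize import minimize
def box(x0,x1,y0,y1,z0,z1): return np.array([[x,y,z] for x in(x0,x1) for y in(y0,y1) for z in(z0,z1)],float)
def cyl(r,z0,z1): return np.array([[r*np.cos(a),r*np.sin(a),z] for a in np.linspace(0,6.283,24) for z in(z0,z1)])
MOD=dict(block=[box(-.032,.032,-.023,.023,0,.045)],pad=[box(-.075,.075,-.075,.075,0,.003)],
 vise=[box(-.065,.065,-.08,.08,0,.012),box(-.037,.037,.025,.049,0,.081),box(-.037,.037,-.049,-.025,0,.081),box(-.006,.006,-.1,-.049,.04,.052)],
 mallet=[cyl(.02,0,.045),cyl(.011,.045,.092),cyl(.014,.092,.108)],
 rack=[box(-.045,-.035,-.021,.021,0,.05),box(.035,.045,-.021,.021,0,.05),box(-.045,.045,-.021,.021,0,.006)],
 frit_jar=[cyl(.028,0,.075)],steel_cup=[cyl(.036,0,.085)])
def sil(p,parts,pose):
    x,y,z,th=pose;c,s=np.cos(th),np.sin(th);m=np.zeros((400,640),np.uint8)
    for P in parts:
        Q=np.c_[c*P[:,0]-s*P[:,1]+x,s*P[:,0]+c*P[:,1]+y,P[:,2]+z]
        cv2.fillConvexPoly(m,(cv2.convexHull(proj(p,Q).astype(np.float32))*16).round().astype(np.int32),1,shift=4)
    return m>0
def fit(pm,thing,x,y,z,yaws=(0,),maskmodel=None):
    "pm: list of (picture,mask); returns IoU,x,y,yaw deg"
    best=None
    for y0 in yaws:
        def f(v):
            q=0
            for p,m in pm:
                s=sil(p,MOD[thing],(v[0]*.01,v[1]*.01,z,v[2]/6)); q+=1-(s&m).sum()/max(1,(s|m).sum())
            return q/len(pm)
        v=np.array([x*100,y*100,np.radians(y0)*6])
        r=minimize(f,v,method="Nelder-Mead",options=dict(initial_simplex=np.vstack([v]+[v+np.eye(3)[i] for i in range(3)]),maxiter=150,xatol=.005,fatol=1e-4))
        if best is None or r.fun<best[0]: best=(r.fun,*(r.x[:2]/100),np.degrees(r.x[2]/6))
    return 1-best[0],round(best[1],4),round(best[2],4),round(best[3],1)
def mask(p,t):
    d=ctrl.cut_out(p,t); return d[0]["pixels"] if d and d[0]["conf"]>.4 else None
E
python3 - <<'E'
from h import *
ps=[ctrl.snapshot(n) for n in("scene","side","wrist")]
save(ps[2],"w0");K,R,t=cam(ps[2]);print(-R.T@t,K[0,0],R)
for k,x,y,z,ya in(("block",.488,.265,.006,(-60,-20,20,60)),("vise",.52,.055,0,(-135,-90,-45,0,45,90,135,180)),("pad",.553,-.105,0,(0,30,60)),("mallet",.483,-.25,0,(0,)),("frit_jar",.777,.014,0,(0,)),("steel_cup",.74,.215,0,(0,))):
    M=[mask(p,k) for p in ps]
    print(k,[0 if m is None else m.sum() for m in M])
    for i,n in enumerate(("sc","si","wr")):
        if M[i] is not None: print(n,fit([(ps[i],M[i])],k,x,y,z,ya))
E
```

```text
[ 0.67440543 -0.08216494  0.38461494] 292.59075162684275 [[-9.99999913e-01 -3.96725625e-04  1.30341708e-04]
 [-3.39702178e-04  9.54373200e-01  2.98616275e-01]
 [-2.42863361e-04  2.98616205e-01 -9.54373252e-01]]
block [np.int64(457), np.int64(457), 0]
sc (np.float64(0.7798634812286689), np.float64(0.4837), np.float64(0.2741), np.float64(19.6))
si (np.float64(0.7081967213114754), np.float64(0.4935), np.float64(0.2727), np.float64(70.2))
vise [np.int64(929), np.int64(2851), np.int64(7485)]
sc (np.float64(0.3560751245688003), np.float64(0.521), np.float64(0.0587), np.float64(93.8))
si (np.float64(0.9443889443889444), np.float64(0.5235), np.float64(0.0835), np.float64(18.0))
wr (np.float64(0.6326046432807999), np.float64(0.5252), np.float64(0.0777), np.float64(18.2))
pad [np.int64(2869), np.int64(2792), np.int64(15702)]
sc (np.float64(0.9712624016421485), np.float64(0.5537), np.float64(-0.0944), np.float64(106.0))
si (np.float64(0.9577899794097461), np.float64(0.5543), np.float64(-0.0953), np.float64(15.8))
wr (np.float64(0.9769149399539543), np.float64(0.5553), np.float64(-0.0951), np.fl
[... 217 characters left out ...]
-0.2532), np.float64(14.4))
frit_jar [np.int64(659), np.int64(579), np.int64(2337)]
sc (np.float64(0.8917456021650879), np.float64(0.777), np.float64(0.0209), np.float64(5.7))
si (np.float64(0.830703012912482), np.float64(0.7804), np.float64(0.0256), np.float64(-3.2))
wr (np.float64(0.8485838779956427), np.float64(0.7734), np.float64(0.0199), np.float64(-0.1))
steel_cup [np.int64(905), np.int64(752), np.int64(1770)]
sc (np.float64(0.8272394881170019), np.float64(0.7274), np.float64(0.2064), np.float64(10.1))
si (np.float64(0.8060021436227224), np.float64(0.7377), np.float64(0.2108), np.float64(13.5))
wr (np.float64(0.4357390014829461), np.float64(0.7335), np.float64(0.2193), np.float64(4.5))
```

View pics/w0.png

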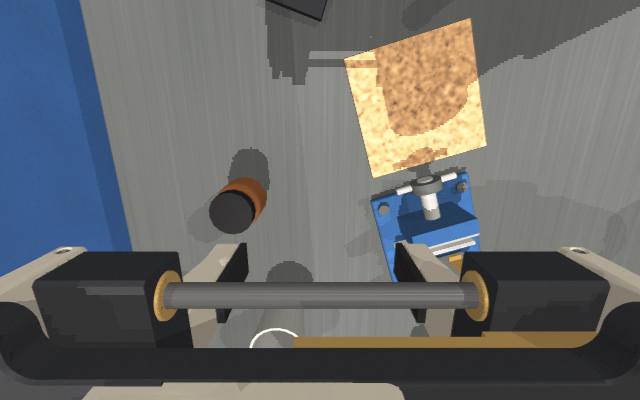

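The wrist view shows the pad at (415,95), the vise at (430,230) with its screw toward the pad, and the jar at (240,210). Tool x is world -y here. I'm moving over the block.

Emit:
send_rows(deltas=[[[-0.0375,0.0233,0.006],0],[[-0.075,0.0466,0.012],0],[[-0.1125,0.07,0.018],0],[[-0.15,0.093,0.024],0],[[-0.1875,0.1163,0.03],0]], gripper=1)

```text
clock: 2.57
tool_pos: [0.581, 0.151, 0.2681]
orientation: [-180.0, 0.0, -90.0]
force: [-0.1, 1.1, 0.8]
opening: 0.0879
gripper_force: 0.0
```

Emit:
send_rows(deltas=[[[-0.0375,0.0233,0.006],0],[[-0.075,0.0466,0.012],0],[[-0.1125,0.07,0.018],0],[[-0.15,0.093,0.024],0],[[-0.1875,0.1163,0.03],0]])

```text
clock: 2.98
tool_pos: [0.4878, 0.3013, 0.2443]
orientation: [-180.0, 0.0, -90.0]
force: [1.6, 0.8, -0.7]
opening: 0.0873
gripper_force: 0.0
```

```bash
python3 - <<'E'
from h import *
o=ctrl.get_obs();print(o["clock"],o["tool_pos"],o["orientation"])
p=ctrl.snapshot("wrist");save(p,"w1");s=ctrl.snapshot("scene")
for n,q in(("w",p),("s",s)):
    m=mask(q,"block"); 
    if m is not None: print(n,m.sum(),fit([(q,m)],"block",.488,.273,.006,(-60,-20,20,60)))
    m=mask(q,"vise"); 
    if m is not None: print(n,m.sum(),fit([(q,m)],"vise",.523,.083,0,(18,)))
    m=mask(q,"rack"); 
    if m is not None: print(n,m.sum(),fit([(q,m)],"rack",.488,.273,0,(-60,-20,20,60)))
E
```

```text
2.9833 [0.48783055 0.30130873 0.24431951] [-1.79969470e+02  3.11197163e-02 -8.99973395e+01]
w 3173 (np.float64(0.9511390887290168), np.float64(0.4872), np.float64(0.2731), np.float64(16.5))
w 7554 (np.float64(0.9831834180680485), np.float64(0.5221), np.float64(0.0823), np.float64(17.2))
w 1227 (np.float64(0.3229139072847682), np.float64(0.4855), np.float64(0.2722), np.float64(16.8))
s 437 (np.float64(0.7531083481349912), np.float64(0.4866), np.float64(0.273), np.float64(45.6))
s 2408 (np.float64(0.9307007355787844), np.float64(0.5219), np.float64(0.0834), np.float64(19.9))
s 246 (np.float64(0.40802675585284276), np.float64(0.4871), np.float64(0.2708), np.float64(21.4))
```

View pics/w1.png

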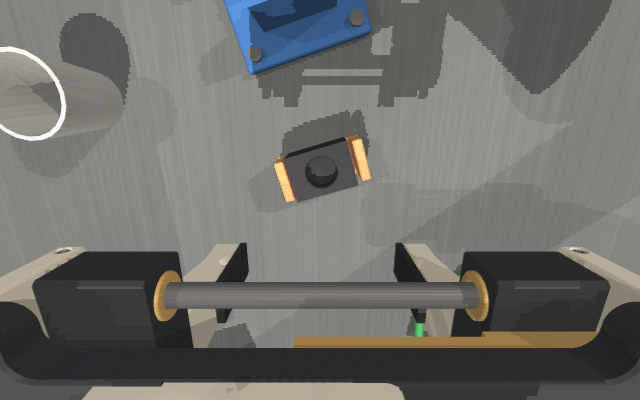

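Block is in the rack at about (322,172) with its long axis near world x. Fit: block (0.4875, 0.273) at yaw 16.5, vise (0.522, 0.083) at yaw 17.2. Going over the block while turning, then down.

Emit:
send_rows(deltas=[[[0.007,0,0.028],0.078],[[0.014,0,0.056],0.156],[[0.02,0.001,0.085],0.234],[[0.027,0.002,0.113],0.312],[[0.034,0.002,0.1425],0.39]])

```text
clock: 3.8
tool_pos: [0.4879, 0.2716, 0.1297]
orientation: [-180.0, 0.1, -125.5]
force: [-0.2, -0.2, 0.2]
opening: 0.0877
gripper_force: 0.0
```

Emit:
send_rows(deltas=[[[0,0,0],0.078],[[0,0,0],0.156],[[0,0,0],0.234],[[0,0,0],0.312],[[0,0,0],0.39]])

```text
clock: 4.22
tool_pos: [0.488, 0.2718, 0.1302]
orientation: [-180.0, 0.0, -160.7]
force: [0.4, -0.5, -0.3]
opening: 0.0875
gripper_force: 0.0
```

Emit:
send_rows(deltas=[[[0,0,0.015],0.037],[[0,0,0.03],0.037],[[0,0,0.045],0.037],[[0,0,0.058],0.037],[[0,0,0.066],0.037]])

```text
clock: 4.63
tool_pos: [0.4875, 0.2718, 0.0763]
orientation: [-180.0, -0.1, -163.6]
force: [0.3, -0.7, 0.2]
opening: 0.0878
gripper_force: 0.0
```

Emit:
send_rows(deltas=[[[0,0,0],0],[[0,0,0],0],[[0,0,0],0],[[0,0,0],0],[[0,0,0],0]], gripper=0)

```text
clock: 5.05
tool_pos: [0.4875, 0.273, 0.078]
orientation: [180.0, 0.1, -163.5]
force: [0.2, 0.1, 0.0]
opening: 0.0594
gripper_force: 0.0
```

Emit:
send_rows(deltas=[[[0,0,0],0],[[0,0,0],0],[[0,0,0],0],[[0,0,0],0],[[0,0,0],0]])

```text
clock: 5.47
tool_pos: [0.4874, 0.2731, 0.0777]
orientation: [180.0, 0.0, -163.5]
force: [-2.1, 0.9, 4.5]
opening: 0.0459
gripper_force: 30.0
```

Grasped at 45.9 mm opening. Lifting, then carrying it over to the pad.

Emit:
send_rows(deltas=[[[0,0,-0.02],0],[[0,0,-0.05],0],[[0,0,-0.085],0],[[0,0,-0.12],0],[[0,0,-0.1413],0]])

```text
clock: 5.88
tool_pos: [0.4876, 0.2729, 0.1927]
orientation: [180.0, 0.1, -163.5]
force: [0.6, 0.6, -3.8]
opening: 0.0457
gripper_force: 30.0
```

Emit:
send_rows(deltas=[[[0.003,-0.0326,0],0],[[0.007,-0.0653,0],0],[[0.01,-0.098,0],0],[[0.0135,-0.1306,0],0],[[0.0168,-0.1632,0],0]])

```text
clock: 6.3
tool_pos: [0.5108, 0.1423, 0.1899]
orientation: [-180.0, -0.1, -163.5]
force: [0.1, 1.0, -3.6]
opening: 0.0455
gripper_force: 30.0
```

Emit:
send_rows(deltas=[[[0.003,-0.0326,0],0],[[0.007,-0.0653,0],0],[[0.01,-0.098,0],0],[[0.0135,-0.1306,0],0],[[0.0168,-0.1632,0],0]])

```text
clock: 6.72
tool_pos: [0.535, 0.0133, 0.1898]
orientation: [180.0, -0.1, -163.5]
force: [-0.4, 0.1, -3.0]
opening: 0.0461
gripper_force: 30.0
```

Emit:
send_rows(deltas=[[[0.003,-0.0326,0],0],[[0.007,-0.0653,0],0],[[0.01,-0.098,0],0],[[0.0135,-0.1306,0],0],[[0.0168,-0.1632,0],0]])

```text
clock: 7.13
tool_pos: [0.5591, -0.1156, 0.1897]
orientation: [180.0, -0.1, -163.5]
force: [0.7, 0.7, -2.5]
opening: 0.0462
gripper_force: 30.0
```

Emit:
send_rows(deltas=[[[0,0,0.035],0],[[0,0,0.07],0],[[0,0,0.1],0],[[0,0,0.12],0],[[0,0,0.13],0]])

```text
clock: 7.55
tool_pos: [0.5576, -0.1146, 0.0833]
orientation: [179.9, -0.3, -163.6]
force: [0.4, 0.2, -2.9]
opening: 0.0461
gripper_force: 30.0
```

Emit:
send_rows(deltas=[[[0,0,0.004],0],[[0,0,0.008],0],[[0,0,0.011],0],[[0,0,0.0135],0],[[0,0,0.0145],0]])

```text
clock: 7.97
tool_pos: [0.5601, -0.1141, 0.0754]
orientation: [-180.0, 0.1, -163.5]
force: [0.4, -0.2, -3.5]
opening: 0.0459
gripper_force: 30.0
```

Emit:
send_rows(deltas=[[[0,0,0],0],[[0,0,0],0],[[0,0,0],0],[[0,0,0],0],[[0,0,0],0]], gripper=1)

```text
clock: 8.38
tool_pos: [0.5599, -0.1143, 0.0752]
orientation: [-180.0, 0.0, -163.5]
force: [-0.0, 0.8, -0.8]
opening: 0.0739
gripper_force: 0.0
```

Emit:
send_rows(deltas=[[[0,0,0],0],[[0,0,0],0],[[0,0,-0.03],0],[[0,0,-0.06],0],[[0,0,-0.1],0]])

```text
clock: 8.8
tool_pos: [0.5585, -0.1143, 0.154]
orientation: [179.9, -0.2, -163.5]
force: [0.5, 0.2, 0.5]
opening: 0.0877
gripper_force: 0.0
```

Emit:
send_rows(deltas=[[[0,0,0],-0.078],[[0,0,0],-0.156],[[0,0,0],-0.234],[[0,0,0],-0.312],[[0,0,0],-0.39]])

```text
clock: 9.22
tool_pos: [0.5596, -0.1143, 0.1549]
orientation: [-180.0, 0.0, -128.1]
force: [-0.3, 0.3, 0.1]
opening: 0.0875
gripper_force: 0.0
```

Emit:
send_rows(deltas=[[[0,0,0],-0.078],[[0,0,0],-0.156],[[0,0,0],-0.234],[[0,0,0],-0.312],[[0,0,0],-0.39]])

```text
clock: 9.63
tool_pos: [0.5596, -0.1143, 0.1548]
orientation: [180.0, -0.0, -93.0]
force: [0.4, 0.2, 0.4]
opening: 0.0873
gripper_force: 0.0
```

Emit:
send_rows(deltas=[[[0,0,0],-0.073],[[0,0,0],-0.146],[[0,0,0],-0.22],[[0,0,0],-0.22],[[0,0,0],-0.22]])

```text
clock: 10.05
tool_pos: [0.5596, -0.1143, 0.1548]
orientation: [180.0, 0.0, -73.7]
force: [0.3, 0.2, 0.6]
opening: 0.0877
gripper_force: 0.0
```

```bash
python3 - <<'E'
from h import *
o=ctrl.get_obs();print(o["clock"],o["tool_pos"],o["orientation"])
p=ctrl.snapshot("wrist");save(p,"w2");s=ctrl.snapshot("side")
for n,q in(("w",p),("s",s)):
    m=mask(q,"block"); 
    if m is not None: print(n,m.sum(),fit([(q,m)],"block",.559,-.115,.003,(16.5,)))
E
```

```text
10.05 [ 0.55963218 -0.11426026  0.15476959] [ 1.79993628e+02  1.11145259e-03 -7.37362859e+01]
s 838 (np.float64(0.9355932203389831), np.float64(0.5598), np.float64(-0.1174), np.float64(16.5))
```

View pics/w2.png

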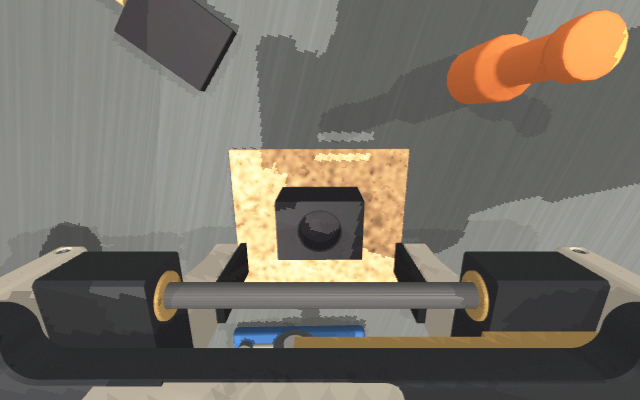

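Block on the pad at (320,225), square to the fingers and centred, hollow up. Taking it by the ends.

Emit:
send_rows(deltas=[[[0,0,0.025],0],[[0,0,0.05],0],[[0,0,0.075],0],[[0,0,0.093],0],[[0,0,0.1],0]])

```text
clock: 10.67
tool_pos: [0.5585, -0.1144, 0.0726]
orientation: [179.8, 0.0, -73.6]
force: [0.0, -0.2, -0.3]
opening: 0.0875
gripper_force: 0.0
```

Emit:
send_rows(deltas=[[[0,0,0],0],[[0,0,0],0],[[0,0,0],0],[[0,0,0],0],[[0,0,0],0]], gripper=0)

```text
clock: 11.08
tool_pos: [0.5604, -0.1142, 0.0759]
orientation: [-179.9, -0.0, -73.5]
force: [0.1, 0.8, 3.0]
opening: 0.0639
gripper_force: 30.0
```

Emit:
send_rows(deltas=[[[0,0,0],0],[[0,0,0],0],[[0,0,-0.02],0],[[0,0,-0.06],0],[[0,0,-0.1],0]])

```text
clock: 11.5
tool_pos: [0.5582, -0.1143, 0.1543]
orientation: [179.8, 0.1, -73.6]
force: [1.7, -0.3, -3.3]
opening: 0.0642
gripper_force: 30.0
```

Emit:
send_rows(deltas=[[[0,0,-0.02],0],[[0,0,-0.04],0],[[0,0,-0.045],0],[[0,0,-0.045],0],[[0,0,-0.045],0]])

```text
clock: 11.92
tool_pos: [0.559, -0.1142, 0.1899]
orientation: [179.9, 0.0, -73.6]
force: [-1.4, -0.5, -3.9]
opening: 0.0641
gripper_force: 30.0
```

```bash
python3 - <<'E'
from h import *
o=ctrl.get_obs();print(o["clock"],o["tool_pos"],o["orientation"],o["opening"])
s=ctrl.snapshot("side");c=ctrl.snapshot("scene")
for n,q in(("si",s),("sc",c)):
    m=mask(q,"vise"); 
    if m is not None: print(n,m.sum(),fit([(q,m)],"vise",.522,.083,0,(17.5,)))
    for z in(.117,):
        m=mask(q,"block")
        if m is not None: print(n,"block",m.sum(),fit([(q,m)],"block",.56,-.115,z,(16.5,)))
E
```

```text
11.9167 [ 0.55899586 -0.11419031  0.18986344] [ 1.79946288e+02  4.14674141e-02 -7.35578437e+01] 0.064054882743257
si 2733 (np.float64(0.9149078726968174), np.float64(0.5239), np.float64(0.0833), np.float64(19.8))
si block 312 (np.float64(0.38188494492044067), np.float64(0.5607), np.float64(-0.1346), np.float64(38.8))
sc 2373 (np.float64(0.9091958445555983), np.float64(0.522), np.float64(0.0835), np.float64(19.6))
sc block 219 (np.float64(0.30629370629370634), np.float64(0.5582), np.float64(-0.1308), np.float64(-15.1))
```

Gripped at 64.1 mm by the ends. Carrying it past the vise for a close look from its far side.

Emit:
send_rows(deltas=[[[-0.036,-0.0025,-0.006],0],[[-0.072,-0.005,-0.0125],0],[[-0.108,-0.007,-0.0125],0],[[-0.145,-0.01,-0.0125],0],[[-0.181,-0.0123,-0.0125],0]])

```text
clock: 12.63
tool_pos: [0.5276, 0.0286, 0.2006]
orientation: [180.0, 0.0, -73.6]
force: [1.3, 0.2, -2.4]
opening: 0.0643
gripper_force: 30.0
```

Emit:
send_rows(deltas=[[[-0.036,-0.0025,-0.006],0],[[-0.072,-0.005,-0.0125],0],[[-0.108,-0.007,-0.0125],0],[[-0.145,-0.01,-0.0125],0],[[-0.181,-0.0123,-0.0125],0]])

```text
clock: 13.05
tool_pos: [0.4959, 0.1704, 0.2107]
orientation: [180.0, 0.0, -73.5]
force: [0.7, 0.0, -2.2]
opening: 0.0638
gripper_force: 30.0
```

Emit:
send_rows(deltas=[[[0,0,0],0],[[0,0,0],0],[[0,0,0],0],[[0,0,0],0],[[0,0,0],0]])

```text
clock: 13.47
tool_pos: [0.4966, 0.1681, 0.2106]
orientation: [180.0, -0.0, -73.6]
force: [0.3, -0.0, -2.4]
opening: 0.0638
gripper_force: 30.0
```

```bash
python3 - <<'E'
from h import *
o=ctrl.get_obs();print(o["clock"],o["tool_pos"],o["orientation"],o["opening"])
q=ctrl.snapshot("wrist")
m=mask(q,"vise");r=fit([(q,m)],"vise",.522,.083,0,(17.2,));print(m.sum(),r)
im=q["color"].copy()
th=np.radians(r[3]);c,s=np.cos(th),np.sin(th)
for P in MOD["vise"][1:3]:
    X=P[P[:,2]>.07]; X=X[[0,1,3,2]]
    Q=np.c_[c*X[:,0]-s*X[:,1]+r[1],s*X[:,0]+c*X[:,1]+r[2],X[:,2]]
    cv2.polylines(im,[proj(q,Q).round().astype(np.int32)],True,(255,255,0),1)
cv2.imwrite("pics/w3.png",im[:,:,::-1])
for k in("parallel_a","liner_front"):
  for d in ctrl.boxes_of(q,k)[:3]:
    uv=np.array(d["xy"])*[640,400];print(k,d["conf"],uv)
E
```

```text
13.4667 [0.49655291 0.16814155 0.21062786] [ 1.79976587e+02 -1.18662143e-02 -7.36001914e+01] 0.063755011748666
24811 (np.float64(0.9682732180580549), np.float64(0.5226), np.float64(0.0841), np.float64(17.1))
parallel_a 0.66 [318.272 117.   ]
parallel_a 0.6 [320.512  94.6  ]
liner_front 0.86 [344.896  82.08 ]
```

View pics/w3.png

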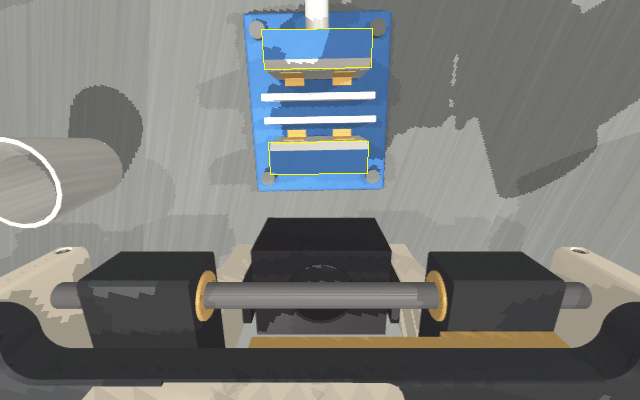

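The overlay on the jaws matches: vise (0.5225, 0.0838) at yaw 17.1. The brass lips show at (294,82), (342,82), (296,133) and (342,133), and the two parallels as white bars. The block is held at the bottom of the image. Going above the vise, then lowering.

Emit:
send_rows(deltas=[[[0.03,0,0.014],-0.008],[[0.06,-0.001,0.03],-0.008],[[0.09,-0.0013,0.045],-0.008],[[0.106,-0.0013,0.055],-0.008],[[0.1104,-0.0013,0.057],-0.008]])

```text
clock: 14.08
tool_pos: [0.522, 0.0823, 0.1636]
orientation: [179.8, -0.0, -73.0]
force: [-0.6, 0.0, -2.6]
opening: 0.0639
gripper_force: 30.0
```

Emit:
send_rows(deltas=[[[0,0,0],0],[[0,0,0],0],[[0,0,0],0],[[0,0,0],0],[[0,0,0],0]])

```text
clock: 14.5
tool_pos: [0.5226, 0.0854, 0.1657]
orientation: [-179.9, 0.0, -72.8]
force: [0.5, 0.1, -3.2]
opening: 0.0639
gripper_force: 30.0
```

```bash
python3 - <<'E'
from h import *
o=ctrl.get_obs();print(o["clock"],o["tool_pos"],o["orientation"],o["opening"])
q=ctrl.snapshot("side");t=o["tool_pos"]
m=mask(q,"vise");print(fit([(q,m)],"vise",.5225,.0837,0,(17.1,)))
im=q["color"].copy()
th=np.radians(17.1);c,s=np.cos(th),np.sin(th)
def d(P,x,y,z,col):
    Q=np.c_[c*P[:,0]-s*P[:,1]+x,s*P[:,0]+c*P[:,1]+y,P[:,2]+z];u=proj(q,Q)
    for i in range(8):
        for b in(1,2,4):
            if i<i^b: cv2.line(im,tuple((u[i]*16).astype(int)),tuple((u[i^b]*16).astype(int)),col,1,cv2.LINE_AA,4)
im=cv2.resize(im[120:280,170:370],None,fx=4,fy=4,interpolation=cv2.INTER_CUBIC)
proj0=proj
proj=lambda p,X:(proj0(p,X)-[170,120]+.5)*4-.5
for P in MOD["vise"][1:3]: d(P,.5225,.0837,0,(255,255,0))
d(MOD["block"][0],t[0],t[1],t[2]-.0718,(0,255,0))
cv2.imwrite("pics/s4.png",im[:,:,::-1])
E
```

```text
14.5 [0.52260424 0.0854063  0.16573576] [-1.79940758e+02  1.33503226e-02 -7.27551223e+01] 0.06387671296981166
(np.float64(0.8535930154466085), np.float64(0.5243), np.float64(0.0847), np.float64(18.7))
```

View pics/s4.png

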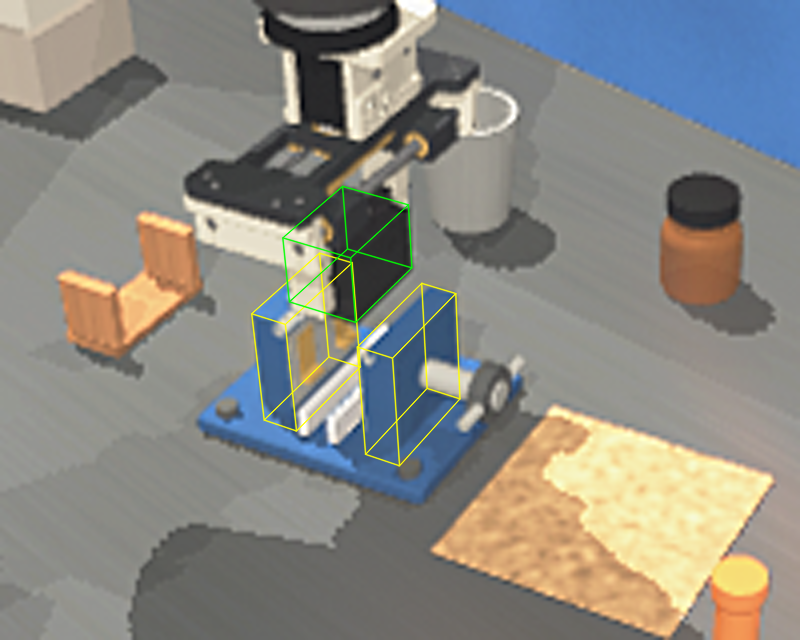

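The wireframes for jaws and held block agree with the side picture: the block sits above the gap and the rack is empty. Lowering in stages.

Emit:
send_rows(deltas=[[[0.0008,0,0.006],0],[[0.0008,0,0.012],0],[[0.0008,0,0.018],0],[[0.0008,0,0.024],0],[[0.0008,0,0.028],0]])

```text
clock: 15.02
tool_pos: [0.5223, 0.0838, 0.1418]
orientation: [179.9, -0.0, -72.8]
force: [0.5, 0.5, -2.1]
opening: 0.0639
gripper_force: 30.0
```

```bash
python3 -c "
from h import *
o=ctrl.get_obs();print(o['tool_pos'],o['orientation'],o['force'],o['moment'],o['opening'])"
```

```text
[0.52233952 0.08384515 0.14180895] [ 1.79934901e+02 -9.62470347e-03 -7.28188601e+01] [ 0.53473307  0.47896076 -2.07723993] [-0.07750635  0.06880227  0.02388757] 0.06388717117607534
```

Emit:
send_rows(deltas=[[[0,0,0.006],0],[[0,0,0.012],0],[[0,0,0.018],0],[[0,0,0.024],0],[[0,0,0.028],0]])

```text
clock: 15.43
tool_pos: [0.5225, 0.0839, 0.1197]
orientation: [180.0, -0.0, -72.8]
force: [-0.0, -0.3, -2.1]
opening: 0.0639
gripper_force: 30.0
```

Emit:
send_rows(deltas=[[[0,0,0.002],0],[[0,0,0.004],0],[[0,0,0.006],0],[[0,0,0.008],0],[[0,0,0.009],0]])

```text
clock: 15.85
tool_pos: [0.5227, 0.0841, 0.1131]
orientation: [-180.0, 0.0, -72.8]
force: [0.5, 0.5, -3.2]
opening: 0.0638
gripper_force: 30.0
```

Emit:
send_rows(deltas=[[[0,0,0],0],[[0,0,0.0005],0],[[0,0,0.001],0],[[0,0,0.001],0],[[0,0,0.001],0]])

```text
clock: 16.27
tool_pos: [0.5227, 0.084, 0.1124]
orientation: [-180.0, -0.0, -72.8]
force: [-0.8, 0.3, -2.8]
opening: 0.0638
gripper_force: 30.0
```

Emit:
send_rows(deltas=[[[0,0,0.0003],0],[[0,0,0.0006],0],[[0,0,0.0009],0],[[0,0,0.0013],0],[[0,0,0.0013],0]])

```text
clock: 16.68
tool_pos: [0.5226, 0.084, 0.1113]
orientation: [180.0, -0.0, -72.8]
force: [-0.2, -0.1, -3.5]
opening: 0.0638
gripper_force: 30.0
```

Emit:
send_rows(deltas=[[[0,0,0.0003],0],[[0,0,0.0006],0],[[0,0,0.0009],0],[[0,0,0.0013],0],[[0,0,0.0013],0]])

```text
clock: 17.1
tool_pos: [0.5226, 0.084, 0.1102]
orientation: [180.0, -0.0, -72.8]
force: [-0.5, -0.6, -2.4]
opening: 0.0639
gripper_force: 30.0
```

Emit:
send_rows(deltas=[[[0,0,0.0003],0],[[0,0,0.0006],0],[[0,0,0.0009],0],[[0,0,0.0009],0],[[0,0,0.0009],0]])

```text
clock: 17.52
tool_pos: [0.5227, 0.084, 0.1098]
orientation: [-180.0, -0.0, -72.8]
force: [-0.2, -0.1, 0.5]
opening: 0.0638
gripper_force: 30.0
```

Emit:
send_rows(deltas=[[[0,0,0.0003],0],[[0,0,0.0006],0],[[0,0,0.0009],0],[[0,0,0.0009],0],[[0,0,0.0009],0]])

```text
clock: 17.93
tool_pos: [0.5227, 0.084, 0.1089]
orientation: [-180.0, -0.0, -72.8]
force: [-1.7, 0.5, 2.7]
opening: 0.064
gripper_force: 30.0
```

Contact on the lips, force up about 5 N from hanging. Releasing and rising, then off to look at the mallet.

Emit:
send_rows(deltas=[[[0,0,0],0],[[0,0,0],0],[[0,0,0],0],[[0,0,0],0],[[0,0,0],0]], gripper=1)

```text
clock: 18.35
tool_pos: [0.5228, 0.0841, 0.1088]
orientation: [-180.0, -0.0, -72.8]
force: [-0.0, -0.6, 0.1]
opening: 0.0865
gripper_force: 0.0
```

Emit:
send_rows(deltas=[[[0,0,0],0],[[0,0,-0.03],0],[[0,0,-0.075],0],[[0,0,-0.125],0],[[0,0,-0.175],0]])

```text
clock: 18.77
tool_pos: [0.5222, 0.0837, 0.2502]
orientation: [179.9, -0.0, -72.8]
force: [1.3, 0.6, 0.6]
opening: 0.0881
gripper_force: 0.0
```

Emit:
send_rows(deltas=[[[0.033,0.018,0],0],[[0.067,0.036,0],0],[[0.1,0.054,0],0],[[0.134,0.072,0],0],[[0.168,0.09,0],0]])

```text
clock: 19.18
tool_pos: [0.4931, -0.0668, 0.2492]
orientation: [-180.0, 0.0, -72.8]
force: [0.3, 0.4, 0.0]
opening: 0.0878
gripper_force: 0.0
```

Emit:
send_rows(deltas=[[[0.033,0.018,0],0],[[0.067,0.036,0],0],[[0.1,0.054,0],0],[[0.134,0.072,0],0],[[0.168,0.09,0],0]])

```text
clock: 19.6
tool_pos: [0.464, -0.2167, 0.249]
orientation: [-180.0, -0.0, -72.8]
force: [1.0, 0.4, -1.0]
opening: 0.0881
gripper_force: 0.0
```

```bash
python3 - <<'E'
from h import *
o=ctrl.get_obs();print(o["clock"],o["tool_pos"],o["orientation"],o["opening"])
w=ctrl.snapshot("wrist");s=ctrl.snapshot("side");save(s,"s5");save(w,"w5")
for n,q in(("w",w),("s",s)):
    m=mask(q,"mallet")
    if m is not None: print(n,m.sum(),fit([(q,m)],"mallet",.4765,-.253,0,(0,)))
a=cv2.resize(s["color"][150:260,200:340],None,fx=4,fy=4)[:,:,::-1]
b=w["color"][:,:,::-1][:300]
cv2.imwrite("pics/x5.png",np.vstack([cv2.copyMakeBorder(a[:300],0,0,0,80,cv2.BORDER_CONSTANT),b]))
E
```

```text
19.6 [ 0.46398291 -0.21668104  0.24904933] [-1.79976668e+02 -5.96069148e-03 -7.27976115e+01] 0.08807433261442461
w 1536 (np.float64(0.9343065693430657), np.float64(0.4776), np.float64(-0.2534), np.float64(4.5))
s 768 (np.float64(0.9003516998827668), np.float64(0.4782), np.float64(-0.254), np.float64(5.3))
```

View pics/x5.png

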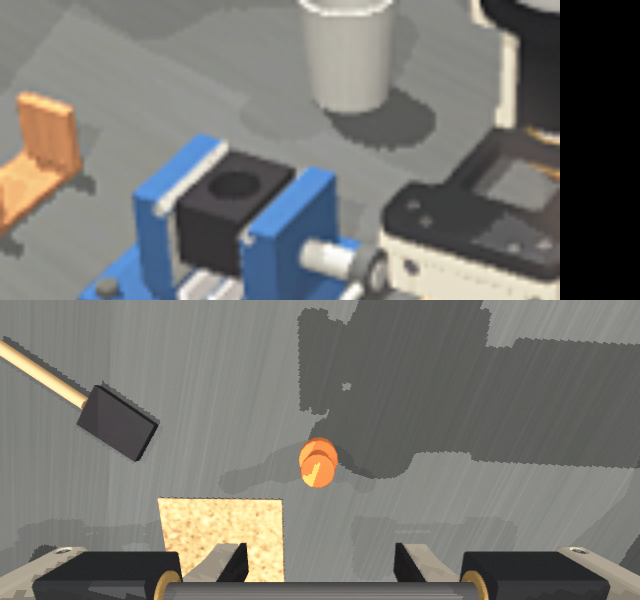

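The block lies level in the jaws, hollow up and proud. The mallet is at (318,465) in the lower frame, fit (0.4778, -0.2535). Taking the mallet by the handle.

Emit:
send_rows(deltas=[[[0.03,-0.001,0.01],0],[[0.0504,-0.0018,0.03],0],[[0.0504,-0.0018,0.06],0],[[0.0504,-0.0018,0.09],0],[[0.0504,-0.0018,0.12],0]])

```text
clock: 20.22
tool_pos: [0.4783, -0.2526, 0.1521]
orientation: [-180.0, -0.0, -72.8]
force: [-0.2, 1.1, -1.3]
opening: 0.0873
gripper_force: 0.0
```

Emit:
send_rows(deltas=[[[0,0,0.02],0],[[0,0,0.035],0],[[0,0,0.0425],0],[[0,0,0.0425],0],[[0,0,0.0425],0]])

```text
clock: 20.63
tool_pos: [0.4783, -0.2529, 0.1192]
orientation: [180.0, -0.0, -72.7]
force: [-0.6, -0.3, 0.3]
opening: 0.0874
gripper_force: 0.0
```

Emit:
send_rows(deltas=[[[0,0,0],0],[[0,0,0],0],[[0,0,0],0],[[0,0,0],0],[[0,0,0],0]], gripper=0)

```text
clock: 21.05
tool_pos: [0.4779, -0.2535, 0.1193]
orientation: [-180.0, -0.0, -72.8]
force: [-0.8, -0.3, -1.0]
opening: 0.0599
gripper_force: 0.0
```

Emit:
send_rows(deltas=[[[0,0,0],0],[[0,0,0],0],[[0,0,0],0],[[0,0,0],0],[[0,0,0],0]])

```text
clock: 21.47
tool_pos: [0.4779, -0.2534, 0.1189]
orientation: [-180.0, -0.0, -72.8]
force: [0.9, -0.3, 0.4]
opening: 0.0265
gripper_force: 11.5
```

```bash
python3 -c "
from h import *
o=ctrl.get_obs();print(o['tool_pos'],o['orientation'],o['force'],o['moment'],o['opening'],o['gripper_force'])"
```

```text
[ 0.47788129 -0.25343644  0.11887449] [-1.79995799e+02 -2.09597072e-03 -7.28119382e+01] [ 0.90918594 -0.27409313  0.39812243] [ 0.09110281 -0.33126753  0.04320161] 0.026473184631172635 11.456832585054144
```

Emit:
send_rows(deltas=[[[0,0,0],0],[[0,0,0],0],[[0,0,0],0],[[0,0,0],0],[[0,0,0],0]])

```text
clock: 21.88
tool_pos: [0.4779, -0.2534, 0.1189]
orientation: [-180.0, -0.0, -72.8]
force: [1.3, 0.9, -0.9]
opening: 0.0253
gripper_force: 30.0
```

Emit:
send_rows(deltas=[[[0,0,-0.01],0],[[0,0,-0.04],0],[[0,0,-0.08],0],[[0,0,-0.12],0],[[0,0,-0.164],0]])

```text
clock: 22.3
tool_pos: [0.4766, -0.2531, 0.2508]
orientation: [179.9, 0.1, -72.8]
force: [1.6, -0.2, -4.3]
opening: 0.0253
gripper_force: 30.0
```

Emit:
send_rows(deltas=[[[-0.025,-0.0118,0],0],[[-0.05,-0.0237,0],0],[[-0.077,-0.0356,0],0],[[-0.103,-0.0474,0],0],[[-0.1288,-0.0593,0],0]])

```text
clock: 22.72
tool_pos: [0.4919, -0.14, 0.2502]
orientation: [180.0, 0.0, -72.8]
force: [0.3, 0.1, -2.9]
opening: 0.025
gripper_force: 30.0
```

Emit:
send_rows(deltas=[[[-0.025,-0.0118,0],0],[[-0.05,-0.0237,0],0],[[-0.077,-0.0356,0],0],[[-0.103,-0.0474,0],0],[[-0.1288,-0.0593,0],0]])

```text
clock: 23.13
tool_pos: [0.5068, -0.0275, 0.2501]
orientation: [179.9, 0.0, -72.8]
force: [0.1, -0.1, -4.0]
opening: 0.025
gripper_force: 30.0
```

Emit:
send_rows(deltas=[[[-0.03,-0.0138,0],0],[[-0.06,-0.0277,0],0],[[-0.09,-0.0415,0],0],[[-0.115,-0.053,0],0],[[-0.1288,-0.0593,0],0]])

```text
clock: 23.55
tool_pos: [0.5222, 0.0859, 0.2501]
orientation: [180.0, 0.0, -72.7]
force: [0.6, 0.7, -3.8]
opening: 0.0249
gripper_force: 30.0
```

Emit:
send_rows(deltas=[[[0,0,0],0],[[0,0,0],0],[[0,0,0],0],[[0,0,0],0],[[0,0,0],0]])

```text
clock: 23.97
tool_pos: [0.5222, 0.0831, 0.2501]
orientation: [180.0, -0.0, -72.9]
force: [-0.1, 0.2, -3.1]
opening: 0.0255
gripper_force: 30.0
```

```bash
python3 - <<'E'
from h import *
o=ctrl.get_obs();print(o['clock'],o['tool_pos'],o['orientation'],o['force'],o['opening'],o['gripper_force'])
s=ctrl.snapshot("side");c=ctrl.snapshot("scene")
t=o['tool_pos']
for n,q in(("s",s),("c",c)):
    m=mask(q,"mallet")
    if m is not None: print(n,m.sum(),fit([(q,m)],"mallet",t[0],t[1],t[2]-.119,(0,)))
a=cv2.resize(s["color"][110:260,180:340],None,fx=4,fy=4)[:,:,::-1]
cv2.imwrite("pics/x6.png",a)
E
```

```text
23.9667 [0.52222109 0.08309141 0.25010941] [ 1.79984746e+02 -1.69110354e-04 -7.28720350e+01] [-0.07781681  0.18635458 -3.05323812] 0.025454523090782322 30.002026758156717
s 440 (np.float64(0.6111111111111112), np.float64(0.5219), np.float64(0.0802), np.float64(12.9))
c 306 (np.float64(0.5464285714285714), np.float64(0.5221), np.float64(0.08), np.float64(6.7))
```

View pics/x6.png

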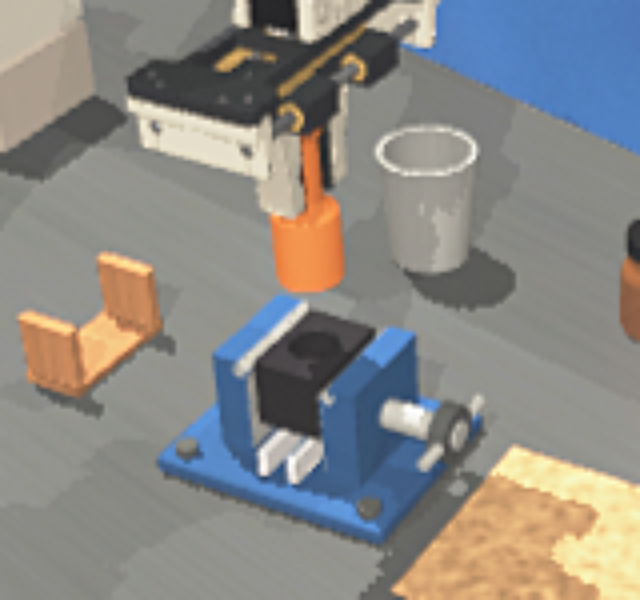

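The mallet is held upright over the block; the rack is empty and the block is proud in the jaws. I'm checking the mallet head's centring from its orange pixels.

```bash
cat > hd.py <<'E'
from h import *
t=ctrl.get_obs()['tool_pos']; print(t)
for n in("side","scene"):
    q=ctrl.snapshot(n);K=cv2.cvtColor(q["color"],cv2.COLOR_RGB2HSV)
    u0=proj(q,[[t[0],t[1],t[2]-.119]])[0]
    m=((K[...,0]<16)&(K[...,1]>150)&(K[...,2]>90)).astype(np.uint8)
    w=np.zeros_like(m);x,y=int(u0[0]),int(u0[1]);w[y-30:y+15,x-20:x+20]=1;m&=w
    v,u=np.nonzero(m)
    s=sil(q,[cyl(.02,0,.045)],(t[0],t[1],t[2]-.119,0));sv,su=np.nonzero(s)
    lo=v>v.max()-8; slo=sv>sv.max()-8
    print(n,"obs u",u[lo].min(),u[lo].max(),"v",v.max(),"| model u",su[slo].min(),su[slo].max(),"v",sv.max())
E
python3 hd.py
```

```text
[0.52242917 0.08353103 0.25014817]
side obs u 249 264 v 182 | model u 248 265 v 183
scene obs u 324 338 v 144 | model u 324 339 v 145
```

Centred within a pixel. Approaching and tapping.

Emit:
send_rows(deltas=[[[0,0,0.012],0],[[0,0,0.025],0],[[0,0,0.038],0],[[0,0,0.048],0],[[0,0,0.054],0]])

```text
clock: 24.68
tool_pos: [0.5217, 0.0837, 0.2048]
orientation: [179.8, -0.0, -72.8]
force: [0.1, 0.1, -4.2]
opening: 0.0251
gripper_force: 30.0
```

Emit:
send_rows(deltas=[[[0,0,0.001],0],[[0,0,0.002],0],[[0,0,0.003],0],[[0,0,0.004],0],[[0,0,0.005],0]])

```text
clock: 25.1
tool_pos: [0.5227, 0.0841, 0.2032]
orientation: [-180.0, 0.0, -72.8]
force: [-0.5, -0.0, -3.5]
opening: 0.025
gripper_force: 30.0
```

Emit:
send_rows(deltas=[[[0,0,0.0005],0],[[0,0,0.001],0],[[0,0,0.0015],0],[[0,0,0.002],0],[[0,0,0.002],0]])

```text
clock: 25.52
tool_pos: [0.5224, 0.0839, 0.2012]
orientation: [180.0, -0.0, -72.8]
force: [0.6, 0.2, -3.2]
opening: 0.0248
gripper_force: 30.0
```

Emit:
send_rows(deltas=[[[0,0,0.0005],0],[[0,0,0.001],0],[[0,0,0.0015],0],[[0,0,0.002],0],[[0,0,0.002],0]])

```text
clock: 25.93
tool_pos: [0.5227, 0.084, 0.2]
orientation: [-180.0, -0.0, -72.8]
force: [0.3, -1.3, -0.6]
opening: 0.025
gripper_force: 30.0
```

Emit:
send_rows(deltas=[[[0,0,0.0005],0],[[0,0,0.001],0],[[0,0,0.0015],0],[[0,0,0.002],0],[[0,0,0.002],0]])

```text
clock: 26.35
tool_pos: [0.5221, 0.084, 0.1977]
orientation: [180.0, 0.0, -72.8]
force: [-0.2, -0.8, -3.2]
opening: 0.0254
gripper_force: 30.0
```

Emit:
send_rows(deltas=[[[0,0,0.0005],0],[[0,0,0.001],0],[[0,0,0.0015],0],[[0,0,0.0015],0],[[0,0,0.0015],0]])

```text
clock: 26.77
tool_pos: [0.5223, 0.0839, 0.1966]
orientation: [180.0, -0.0, -72.8]
force: [-0.1, -0.4, -3.1]
opening: 0.0251
gripper_force: 30.0
```

```bash
python3 - <<'E'
from h import *
o=ctrl.get_obs();print(o['clock'],o['tool_pos'],o['force'],o['moment'],o['opening'])
s=ctrl.snapshot("side")
a=cv2.resize(s["color"][150:260,200:320],None,fx=5,fy=5,interpolation=cv2.INTER_CUBIC)[:,:,::-1]
cv2.imwrite("pics/x7.png",a)
E
```

```text
26.7667 [0.52227789 0.08394257 0.19660237] [-0.12603711 -0.37732195 -3.11572534] [0.0033064  0.07214017 0.08591079] 0.02506823848885842
```

View pics/x7.png

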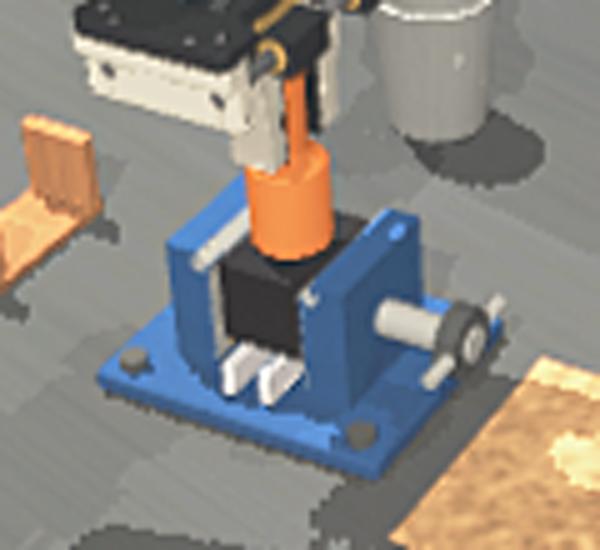

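The face appears on or just above the block, and the force shows no load. Continuing gently.

Emit:
send_rows(deltas=[[[0,0,0.0005],0],[[0,0,0.001],0],[[0,0,0.0015],0],[[0,0,0.0015],0],[[0,0,0.0015],0]])

```text
clock: 27.23
tool_pos: [0.5224, 0.0839, 0.1957]
orientation: [180.0, -0.0, -72.8]
force: [0.3, -0.3, -4.0]
opening: 0.0247
gripper_force: 30.0
```

Emit:
send_rows(deltas=[[[0,0,0.0005],0],[[0,0,0.001],0],[[0,0,0.0015],0],[[0,0,0.0015],0],[[0,0,0.0015],0]])

```text
clock: 27.65
tool_pos: [0.5224, 0.084, 0.1945]
orientation: [180.0, -0.0, -72.8]
force: [-0.3, -0.4, -4.0]
opening: 0.0252
gripper_force: 30.0
```

Emit:
send_rows(deltas=[[[0,0,0.0005],0],[[0,0,0.001],0],[[0,0,0.001],0],[[0,0,0.001],0],[[0,0,0.001],0]])

```text
clock: 28.07
tool_pos: [0.5226, 0.084, 0.1939]
orientation: [-180.0, -0.0, -72.8]
force: [0.4, -0.8, -1.7]
opening: 0.0254
gripper_force: 30.0
```

Emit:
send_rows(deltas=[[[0,0,0.0005],0],[[0,0,0.001],0],[[0,0,0.001],0],[[0,0,0.001],0],[[0,0,0.001],0]])

```text
clock: 28.48
tool_pos: [0.523, 0.0841, 0.1937]
orientation: [-179.9, -0.0, -72.8]
force: [-1.3, -0.9, 5.4]
opening: 0.0253
gripper_force: 30.0
```

```bash
python3 -c "
from h import *
o=ctrl.get_obs();print(o['tool_pos'],o['orientation'],o['force'],o['moment'],o['opening'],o['gripper_force'])"
```

```text
[0.52302333 0.08405549 0.19369098] [-1.79911385e+02 -1.30367940e-02 -7.27864682e+01] [-1.32980843 -0.90453849  5.35994704] [-0.28636341  0.21613833  0.00350505] 0.025251265183198184 29.999693864956498
```

Firm contact at face height about 0.0748, which matches a seated top of 0.075. One more light tap here, then a tap toward each end (±11 mm along the block).

Emit:
send_rows(deltas=[[[0,0,0.0005],0],[[0,0,0.001],0],[[0,0,0.0013],0],[[0,0,0.0013],0],[[0,0,0.0013],0]])

```text
clock: 28.9
tool_pos: [0.5238, 0.0843, 0.1936]
orientation: [-179.8, -0.0, -72.8]
force: [-1.2, -0.9, 10.2]
opening: 0.0252
gripper_force: 30.0
```

Emit:
send_rows(deltas=[[[0,0,-0.003],0],[[0,0,-0.0055],0],[[0,0.007,-0.0055],0],[[0,0.014,-0.0055],0],[[0,0.014,-0.0055],0]])

```text
clock: 29.32
tool_pos: [0.51, 0.08, 0.1956]
orientation: [179.9, 0.0, -72.8]
force: [-1.0, -0.0, -3.4]
opening: 0.0251
gripper_force: 30.0
```

Emit:
send_rows(deltas=[[[0,0,0.0015],0],[[0,0,0.003],0],[[0,0,0.004],0],[[0,0,0.005],0],[[0,0,0.005],0]])

```text
clock: 29.73
tool_pos: [0.5131, 0.081, 0.1936]
orientation: [-179.8, -0.0, -72.8]
force: [-1.2, -0.9, 7.0]
opening: 0.0254
gripper_force: 30.0
```

Emit:
send_rows(deltas=[[[0,0,-0.003],0],[[0,-0.007,-0.005],0],[[0,-0.014,-0.005],0],[[0,-0.021,-0.005],0],[[0,-0.028,-0.005],0]])

```text
clock: 30.15
tool_pos: [0.5338, 0.0875, 0.1959]
orientation: [180.0, 0.0, -72.8]
force: [-0.6, -0.2, -3.3]
opening: 0.0253
gripper_force: 30.0
```

Emit:
send_rows(deltas=[[[0,0,0.0015],0],[[0,0,0.003],0],[[0,0,0.004],0],[[0,0,0.005],0],[[0,0,0.005],0]])

```text
clock: 30.57
tool_pos: [0.5341, 0.0874, 0.1936]
orientation: [-179.8, -0.0, -72.8]
force: [-0.6, 0.5, 6.5]
opening: 0.0248
gripper_force: 30.0
```

Both ends seat at the same height (0.1936) under about 10 N, so the block is level and firm. Returning the mallet to its spot.

Emit:
send_rows(deltas=[[[0,0,-0.01],0],[[0,0,-0.025],0],[[0,0,-0.045],0],[[0,0,-0.065],0],[[0,0,-0.072],0]])

```text
clock: 30.98
tool_pos: [0.5336, 0.0874, 0.2521]
orientation: [-179.9, 0.0, -72.8]
force: [0.7, 0.0, -2.8]
opening: 0.0249
gripper_force: 30.0
```

Emit:
send_rows(deltas=[[[0.0258,0.0128,0],0],[[0.0515,0.0256,0],0],[[0.0773,0.0383,0],0],[[0.103,0.0511,0],0],[[0.1288,0.0639,0],0]])

```text
clock: 31.4
tool_pos: [0.5138, -0.0272, 0.2493]
orientation: [179.9, 0.0, -72.8]
force: [0.5, 0.2, -3.8]
opening: 0.0251
gripper_force: 30.0
```

Emit:
send_rows(deltas=[[[0.0258,0.0128,0],0],[[0.0515,0.0256,0],0],[[0.0773,0.0383,0],0],[[0.103,0.0511,0],0],[[0.1288,0.0639,0],0]])

```text
clock: 31.82
tool_pos: [0.4954, -0.1408, 0.2493]
orientation: [180.0, 0.0, -72.8]
force: [0.1, 0.4, -3.2]
opening: 0.0252
gripper_force: 30.0
```

Emit:
send_rows(deltas=[[[0.0258,0.0128,0],0],[[0.0515,0.0256,0],0],[[0.0773,0.0383,0],0],[[0.103,0.0511,0],0],[[0.1288,0.0639,0],0]])

```text
clock: 32.23
tool_pos: [0.4771, -0.2542, 0.2493]
orientation: [180.0, 0.1, -72.8]
force: [0.5, 0.7, -3.0]
opening: 0.0252
gripper_force: 30.0
```

Emit:
send_rows(deltas=[[[0,0,0.03],0],[[0,0,0.07],0],[[0,0,0.11],0],[[0,0,0.14],0],[[0,0,0.152],0]])

```text
clock: 32.65
tool_pos: [0.4754, -0.2529, 0.1244]
orientation: [179.7, 0.2, -72.9]
force: [-0.4, 1.0, -3.3]
opening: 0.0252
gripper_force: 30.0
```

Emit:
send_rows(deltas=[[[0,0,0.002],0],[[0,0,0.004],0],[[0,0,0.006],0],[[0,0,0.008],0],[[0,0,0.009],0]])

```text
clock: 33.07
tool_pos: [0.4787, -0.2534, 0.1222]
orientation: [-179.9, -0.1, -72.8]
force: [0.2, -1.4, -4.0]
opening: 0.0254
gripper_force: 30.0
```

Emit:
send_rows(deltas=[[[0,0,0.0005],0],[[0,0,0.001],0],[[0,0,0.0015],0],[[0,0,0.0015],0],[[0,0,0.0015],0]])

```text
clock: 33.48
tool_pos: [0.478, -0.2534, 0.1199]
orientation: [-180.0, -0.0, -72.8]
force: [-0.2, -1.4, -3.3]
opening: 0.0255
gripper_force: 30.0
```

Emit:
send_rows(deltas=[[[0,0,0.0004],0],[[0,0,0.0008],0],[[0,0,0.001],0],[[0,0,0.001],0],[[0,0,0.001],0]])

```text
clock: 33.9
tool_pos: [0.478, -0.2534, 0.119]
orientation: [180.0, 0.0, -72.8]
force: [-0.3, -0.3, -3.1]
opening: 0.025
gripper_force: 30.0
```

Emit:
send_rows(deltas=[[[0,0,0.0002],0],[[0,0,0.0004],0],[[0,0,0.0006],0],[[0,0,0.0006],0],[[0,0,0.0006],0]])

```text
clock: 34.32
tool_pos: [0.4782, -0.2535, 0.1189]
orientation: [-180.0, -0.0, -72.8]
force: [-0.2, -0.7, 0.8]
opening: 0.0251
gripper_force: 30.0
```

Mallet is on the bench. Releasing, rising, then checking.

Emit:
send_rows(deltas=[[[0,0,0],0],[[0,0,0],0],[[0,0,0],0],[[0,0,0],0],[[0,0,0],0]], gripper=1)

```text
clock: 34.73
tool_pos: [0.478, -0.2533, 0.1185]
orientation: [180.0, 0.0, -72.8]
force: [0.4, 0.8, 1.0]
opening: 0.0526
gripper_force: 0.0
```

Emit:
send_rows(deltas=[[[0,0,0],0],[[0,0,0],0],[[0,0,0],0],[[0,0,0],0],[[0,0,0],0]])

```text
clock: 35.15
tool_pos: [0.478, -0.2534, 0.1185]
orientation: [180.0, 0.0, -72.8]
force: [-0.6, -0.2, -0.2]
opening: 0.0851
gripper_force: 0.0
```

Emit:
send_rows(deltas=[[[0,0,-0.02],0],[[0,0,-0.06],0],[[0,0,-0.1],0],[[0,0,-0.14],0],[[0,0,-0.18],0]])

```text
clock: 35.57
tool_pos: [0.4776, -0.2533, 0.2641]
orientation: [180.0, 0.0, -72.8]
force: [0.7, -0.6, -0.3]
opening: 0.0878
gripper_force: 0.0
```

```bash
python3 - <<'E'
from h import *
o=ctrl.get_obs();print(o['clock'],o['tool_pos'],o['force'],o['opening'])
s=ctrl.snapshot("side");c=ctrl.snapshot("scene")
for n,q in(("s",s),("c",c)):
    m=mask(q,"mallet")
    if m is not None: print(n,fit([(q,m)],"mallet",.478,-.253,0,(0,)))
a=cv2.resize(s["color"][165:255,210:310],None,fx=6,fy=6,interpolation=cv2.INTER_CUBIC)
from h import proj as p0
P=lambda q,X:((p0(q,X)-[210,165]+.5)*6-.5).round().astype(np.int32)
th=np.radians(17.1);C,S=np.cos(th),np.sin(th)
for z,col in((.075,(0,255,0)),(.030,(0,255,0)),(.077,(255,0,0))):
    X=np.array([[-.032,-.023],[.032,-.023],[.032,.023],[-.032,.023]])
    Q=np.c_[C*X[:,0]-S*X[:,1]+.5226,S*X[:,0]+C*X[:,1]+.084,[z]*4]
    cv2.polylines(a,[P(s,Q)],True,col,1)
cv2.imwrite("pics/x8.png",a[:,:,::-1])
E
```

```text
35.5667 [ 0.47762958 -0.25331852  0.26412625] [ 0.67495886 -0.57804766 -0.34641239] 0.08778885021684905
s (np.float64(0.9276546091015169), np.float64(0.4765), np.float64(-0.2561), np.float64(12.4))
c (np.float64(0.8319502074688797), np.float64(0.4776), np.float64(-0.2536), np.float64(2.2))
```

View pics/x8.png

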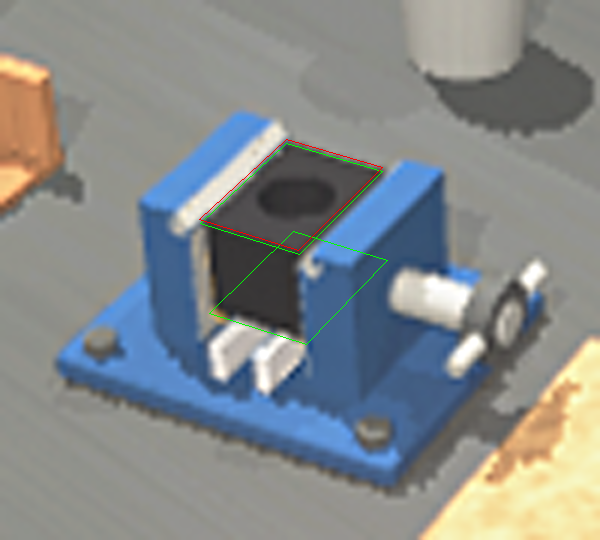

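The block is level in the vise with its top below the jaw tops and its underside on the parallels, and it matches the wireframe for a seated block. The mallet stands at its old spot. Handing in.

```bash
python3 -c "
from plant import ctrl
print(ctrl.close_job())"
```

```text
the job is handed in; nothing more can be done
None
```

The job is handed in at about 36 s: the block was regripped by its ends on the pad, laid on the lips, tapped down with the mallet until level on both parallels, and the mallet stood back at its original spot (no verdict was returned).

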